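# Brush out the filings cup and hold its trap open

## Task

Clean the filings cup: lift the red-handled brush out of its wooden stand, push it down inside the steel cup to the bottom, draw it up almost to the rim, push it to the bottom again, then hang it back in the hole of its stand, resting on its collar. Then pull the spring-return trap slide under the cup out by its black grip until its yellow pointer is level with the red mark on the rail, and finish while still holding it there; it snaps shut if let go. Leave everything else on the bench where it is.

Things in the scene. Friction and masses are not known exactly. Their poses are not given: they have to be found in the camera images.
- hopper: filings cup on a green base (110 x 270 mm) with two aluminium rails, bolted down, turned up to 25 degrees. Upright open steel cup, outer radius 31, inner 27 mm. Origin on the cup's axis at bench level, z up; the trap slide pulls out along this body's -y. Base from y = +78 to -205 mm and x = -55 to +55 mm; rails' outer faces at x = -42 and +42, tops 43 mm above the bench
- cup_floor (a point): centre of the cup's floor, which is the top of the shut trap slide, 42 mm above the bench
- cup_rim (a point): centre of the cup's mouth, 117 mm above the bench: the cup is 75 mm deep
- trap (a joint): how far the trap slide is pulled out from under the cup, m: 0 shut, stop at 0.075. A spring pulls it shut: about 4 N at 0, rising by 1.3 N per 10 mm (about 11 N at 55 mm), plus a little friction
- trap_grip (a point): middle of the slide's upright black grip, where to pinch it from above: 26 mm wide across the pull (hopper x), 20 mm thick along the pull (hopper y), from 60 to 112 mm above the bench, this point 92 mm above it. Shut, it stands 115 mm from the cup's axis on the hopper's -y side, 74 mm clear of the cup; it moves with the slide along the hopper's -y
- trap_pointer (a point): end of the yellow pointer bar (5 mm wide) lying across the trap slide, over the hopper's +x rail, 48 mm above the bench; shut, it is 55 mm from the cup's axis along -y; it moves with the slide
- mark: red mark, 12 x 5 x 24 mm, clipped to the outer side of the hopper's +x rail, top 50 mm above the bench; origin in its inner face, at mid height, axes parallel to the hopper's. The pointer is level with it when both have the same place along the hopper's y: a pull of 35 to 58 mm, different each time
- stand: wooden brush stand bolted to the bench, 110 x 110 mm foot, two posts, and a top plate 70 (x) x 110 (y) mm, its top 120 mm above the bench, with one round hole of 36 mm diameter in its middle. Origin under its centre at bench level. Placed and turned anew each time
- stand_hole (a point): centre of the hole, on the stand's top face, 120 mm above the bench
- brush: round brush, 185 mm long, about 70 g, hanging upright in the stand. Origin at its lower end, z along it towards the handle. Stiff black bristle head 26 mm in diameter from 0 to 75 mm, thin neck, brass collar 46 mm in diameter from 98 to 104 mm, round red handle 16 mm in diameter from 104 to 185 mm. Home, the collar rests on the stand's top and the lower end is 22 mm above the bench
- brush_grip (a point): the middle of the brush's red handle, on its axis, 155 mm from the lower end
- block: cork sanding block lying beside the cup's base, 40 x 75 x 26 mm; origin under its centre. Leave alone
- pen: blue marker pen lying beside the cup's base, 140 mm long, 12 mm thick; origin under its middle. Leave alone
- tub: white screw-top tub beyond the brush stand, radius 36, height 60 mm; origin under its centre. Leave alone
- pliers: black-handled pliers lying near the robot, 165 mm long, 12 mm thick; origin near the joint, underneath. Leave alone
- flask: steel vacuum flask on the left, radius 36, height 207 mm; origin under its centre. Leave alone
- flux: brown flux bottle on the right, radius 26, height 120 mm; origin under its centre. Leave alone

How it is judged:
By the outcome, as a careful person would: the job done as asked, in the order asked, and still so for the second after the job is handed in, while the arm keeps its last pose, push and grip.
It also fails if it takes over 58 s, if anything falls off the work surface, if the arm or the gripper's body presses on something with over 40 N, if the wrist force passes 120 N, or if a joint passes its speed limit or range.

## Robot

A 6-joint arm with a two-finger parallel gripper is mounted at the origin on the work surface. World frame = base frame: x ahead of the robot, y to its left, z up, the work surface at z = 0. Lengths are in m, angles in degrees, forces in N, time in s.
With the tool pointing down it reaches from about 0.4 to 0.825 m from the base axis. Payload 7 kg.
Tool frame: the origin (TCP) lies midway between the tips of the shut fingers; the grasp point (between the pads) lies r.grip_depth behind it (r.grip_depth is the distance from the TCP to the grasp point, in m); z points along the fingers, y is the line along which they close (so a half turn about z gives the same grasp; the last joint's range is limited). The gripper opens to 88 mm and grips with 3 to 60 N. Pads are 19 mm wide; open, the fingers measure 130 mm over their backs; the gripper's body (78 mm by 193 mm) begins 47 mm behind the grasp point.
Start: joints at [88.241, 20.546, 0.682, 0, -70.136, -16.507], TCP at [0.212, 0.641, 0.227] pointing down, gripper open.
Joint ranges: [-176.03, 176.03], [-82.01, 121.73], [-58.28, 71.71], [-173.87, 95.51], [-174.79, -0.11], [-173.66, 173.66]. Speed limits (degrees/s): [136.94, 136.94, 172.46, 180, 180, 180].

## Interface

Orientations are given as [roll, pitch, yaw] about the fixed x, y, z axes, in that order (R = Rz(yaw) Ry(pitch) Rx(roll)).
In Python, from plant import r gives the robot as it stands.
- The arm moves only by the shell command python3 drive.py 'ROWS' [OPENING] [FORCE]. ROWS is a JSON list of rows, 1 to 12 of them, each of 6 numbers: dx, dy, dz in m, then a rotation vector rx, ry, rz in degrees; each row is the pose to reach, as a shift and turn from the pose commanded when the command began, along the tool's axes at that moment; what a row does not reach only later rows make up. A row lasts 1/12 s, in which the tool goes at most 0.0417 m and 7.16 degrees, less where a joint would pass 70% of its speed; a pose out of reach is approached as far as the arm can. OPENING is the finger opening in m, set as the command begins (- or left out keeps the last). The fingers move at their own pace and stop on an object; FORCE is the grip in N (left out, the last holds). Time passes only in rows, so rows that do not move let the fingers close. It prints the time, the measured TCP pose, the force, the opening and the grip force at its end.
- r.get_state(): the state, without advancing time (a new reading comes with each control period).
- r.capture(name): name is "scene" or "top"; returns a dict with "frame" (420x560x3 uint8, red, green, blue), "z_map" (420x560 float32, m along the optical axis (not along the pixel's ray), 0 where there is no reading), "fx", "fy", "cx", "cy" (pixels), "cam_to_world" (4x4, takes a point from camera to world coordinates). Camera axes: x right, y down, z forward; pixel columns grow to the right and rows downward; lengths in m; the calibration is good to about 2 mm. A picture is of the moment at which its call begins.
- r.close_job(): hands the job in; it is judged then, once.
The state is a dict: "time_s": time; "joints": joint angles; "qd": joint speeds; "joint_torque": joint torques, N m; "tcp_pos": TCP position; "eef_rot": TCP orientation; "contact_force": force on the tool from outside, world axes, zero at the start; "moment": the same for the moment, N m; "gripper_width": finger opening in m; "gripper_force": force on a finger pad.
Only numpy, scipy, OpenCV 4.12 (cv2) and the standard library are available. Lean on these libraries where they do the work, as an engineer would, in place of code of your own. Each camera call takes 0.05 s, during which the arm holds its last target. There are 200 camera calls.

## Working session

There is one attempt and no reset: what is moved stays moved. The work goes in short steps, Python scripts to look and compute and a shell command to move; the robot and the scene stay as the last step left them, time stands still between calls to the robot, and variables do not carry over. Pictures are saved under pics/ and viewed, at most 11 in all, crops included, and the job is handed in when it is done.

```bash
ls; mkdir -p pics
python3 - <<'E'
from plant import r
import cv2,numpy as np
print(r.grip_depth, r.get_state())
for n in("scene","top"):
    c=r.capture(n); np.savez(f"pics/{n}0.npz",**c)
    cv2.imwrite(f"pics/{n}0.png",c["frame"][:,:,::-1]); print(n,c["fx"],c["cx"],c["cy"],np.round(c["cam_to_world"],3).tolist())
E
```

```text
drive.py
pics
plant.py
0.0188 {'time_s': 0.0, 'joints': array([ 8.82421367e+01,  2.05886209e+01,  6.34825951e-01, -1.96643136e-02,
       -7.01352307e+01, -1.65074367e+01]), 'qd': array([ 0.14777203, -0.05610557,  0.03946088,  0.02185627, -0.00336943,
        0.01007501]), 'joint_torque': array([-2.43899194e-04, -5.82708764e+01,  2.93058425e+01,  6.99742019e+00,
        6.92840738e-03, -1.74475194e-04]), 'tcp_pos': array([0.2114262 , 0.64053126, 0.22566387]), 'eef_rot': array([ 1.79909391e+02, -7.57404771e-03, -1.82719904e+01]), 'contact_force': array([ 0.48489609, -0.46083083,  0.18242473]), 'moment': array([-0.01195718, -0.03053185, -0.03002113]), 'gripper_force': 0.0, 'gripper_width': 0.08763424833023874}
scene 383.282951842299 279.6115100357075 208.0037318989435 [[0.902, 0.306, -0.304, 0.907], [0.431, -0.67, 0.605, -0.71], [-0.018, -0.677, -0.736, 1.008], [0.0, 0.0, 0.0, 1.0]]
top 477.8721525033789 273.3831146015803 205.42711760585183 [[-0.1, -0.973, 0.206, 0.296], [-0.995, 0.099, -0.018, 0.011], [-0.002, -0.207, -0.978, 1.363], [0.0, 0.0, 0.0, 1.0]]
```
View pics/scene0.png

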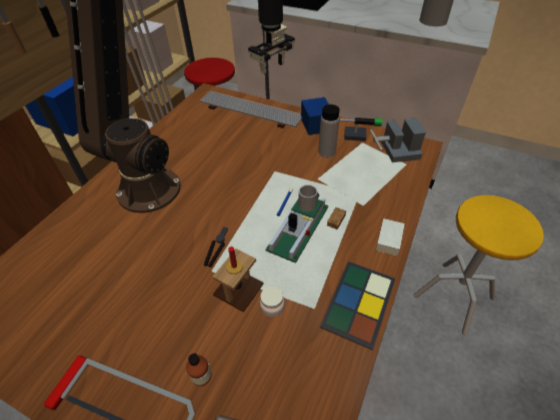

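View pics/top0.png

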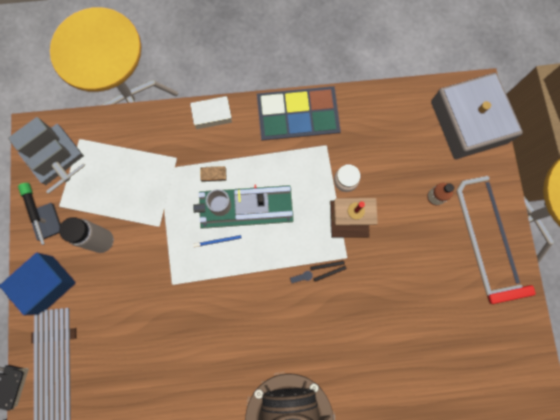

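The scene shows the brush handle at about scene (233,257) / top (360,207), the cup at (308,197) / (217,202), the black grip at (293,221) / (261,199), and the red mark at (308,233) / (254,186). The pull runs towards image right in top, which is about world -y.

Create h.py:
```python
import numpy as np,cv2
from plant import r
def grab(n):
    c=r.capture(n); c["hsv"]=cv2.cvtColor(c["frame"],cv2.COLOR_RGB2HSV); return c
def ray(c,u,v):
    M=c["cam_to_world"]; d=M[:3,:3]@np.array([(u-c["cx"])/c["fx"],(v-c["cy"])/c["fy"],1]); return M[:3,3],d
def onz(c,u,v,z):
    o,d=ray(c,u,v); return o+d*(z-o[2])/d[2]
def tri(c1,p1,c2,p2):
    o1,d1=ray(c1,*p1); o2,d2=ray(c2,*p2)
    t=np.linalg.lstsq(np.c_[d1,-d2],o2-o1,rcond=None)[0]
    a,b=o1+d1*t[0],o2+d2*t[1]; return (a+b)/2,np.linalg.norm(a-b)
def proj(c,P):
    q=np.linalg.inv(c["cam_to_world"])@np.append(P,1); return np.array([c["fx"]*q[0]/q[2]+c["cx"],c["fy"]*q[1]/q[2]+c["cy"]])
def cloud(c):
    v,u=np.indices(c["z_map"].shape); z=c["z_map"]
    P=np.stack([(u-c["cx"])/c["fx"]*z,(v-c["cy"])/c["fy"]*z,z],-1)
    return P@c["cam_to_world"][:3,:3].T+c["cam_to_world"][:3,3]
def blobs(m,amin=4):
    n,l,s,ce=cv2.connectedComponentsWithStats(m.astype(np.uint8),connectivity=8)
    return [(s[i],ce[i],l==i) for i in range(1,n) if s[i][4]>=amin]
```

Run:
```python
from h import *
S,T=grab("scene"),grab("top")
a=cv2.resize(S["frame"][170:320,200:350],(600,600),interpolation=cv2.INTER_CUBIC)
cv2.imwrite("pics/s1.png",a[:,:,::-1])
a=cv2.resize(T["frame"][150:270,185:395],(800,457),interpolation=cv2.INTER_CUBIC)
cv2.imwrite("pics/t1.png",a[:,:,::-1])
for n,c,(u0,u1,v0,v1) in(("S",S,(200,350,170,320)),("T",T,(185,395,150,270))):
    h,s,v=[c["hsv"][...,i].astype(int) for i in range(3)]
    roi=np.zeros(h.shape,bool); roi[v0:v1,u0:u1]=1
    for k,m in(("red",((h<5)|(h>174))&(s>170)&(v>60)),("yel",(h>14)&(h<32)&(s>140)&(v>110)),("blk",(v<45)&(s<120))):
        P=cloud(c)
        for st,ce,mm in blobs(m&roi): print(n,k,st,ce.round(1),np.median(P[mm&(c["z_map"]>0)],0).round(3))
```

```text
S red [306 230   4   5  13] [307.4 232.2] [0.634 0.027 0.039]
S red [229 247   7  20  83] [232.2 256.1] [ 0.525 -0.237  0.181]
S yel [341 214   3   4   5] [341.8 215.6] [0.708 0.154 0.024]
S yel [303 217   8   3  11] [306.5 217.9] [0.609 0.076 0.048]
S yel [337 219   4   6   8] [338.5 221.6] [0.708 0.128 0.023]
S yel [226 259  17  15 152] [234.2 267.3] [ 0.525 -0.238  0.124]
S blk [289 214   8  18 122] [292.4 222. ] [0.589 0.008 0.091]
S blk [209 239  15  27  82] [217.  251.9] [ 0.394 -0.146  0.009]
S blk [205 241  10  24  60] [209.3 252.7] [ 0.374 -0.16   0.01 ]
S blk [237 282   5   7  21] [239.4 285.2] [ 0.531 -0.237  0.037]
T red [356 203   8   8  29] [359.5 206.1] [ 0.517 -0.224  0.204]
T yel [354 206   3   6   6] [354.5 208.5] [ 0.523 -0.221  0.14 ]
T yel [358 210   3   3   4] [359.  211.2] [ 0.514 -0.231  0.144]
T blk [259 202   4   3  11] [260.4 202.9] [0.572 0.021 0.098]
```

View pics/s1.png

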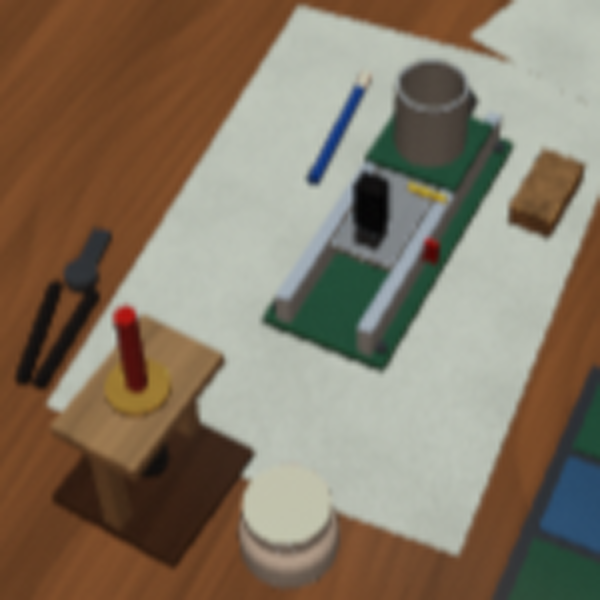

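View pics/t1.png

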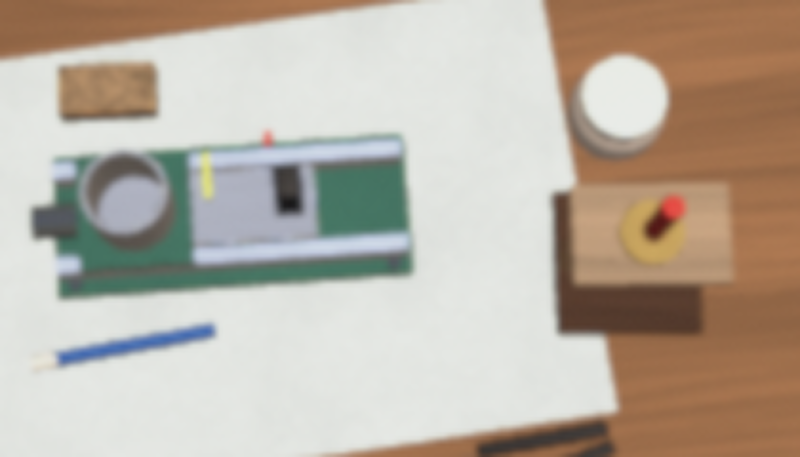

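The crops show: collar at scene (234,267) / top (356,210), handle tip at (231,249) / (361.6,204.6), the pointer bar near (306,218) / (239.5,196), and the mark at (307.4,232) / (255,186). The cup rim is about (307.7,193) / (217.5,200). The path between stand and cup is free at height. Next I'll measure these precisely from both views.

Run:
```python
from h import *
S,T=grab("scene"),grab("top")
rois={"S":(200,350,170,320),"T":(185,395,150,270)}
col={}
for n,c in(("S",S),("T",T)):
    u0,u1,v0,v1=rois[n]; h,s,v=[c["hsv"][...,i].astype(int) for i in range(3)]
    roi=np.zeros(h.shape,bool); roi[v0:v1,u0:u1]=1; P=cloud(c); ok=roi&(c["z_map"]>0)
    # green base
    g=roi&(h>60)&(h<95)&(s>100)
    b=max(blobs(g),key=lambda x:x[0][4])
    pts=np.array([onz(c,x,y,0.008)[:2] for y,x in np.argwhere(g)],np.float32); print(n,"green",cv2.minAreaRect(pts*1000), np.percentile(P[g&ok][:,2],[10,50,90]).round(3))
    # stand top plate by depth
    m=ok&(abs(P[...,2]-.12)<.008)&(P[...,1]<-.1)
    if m.sum()>10: print(n,"plate",m.sum(),cv2.minAreaRect((P[m][:,:2]*1000).astype(np.float32)),P[m].mean(0).round(4))
    m=ok&(abs(P[...,2]-.115)<.008)&(P[...,1]>.03)&(P[...,0]<.7)
    if m.sum()>8: print(n,"rim",m.sum(),cv2.minEnclosingCircle((P[m][:,:2]*1000).astype(np.float32)),P[m].mean(0).round(4),P[m][:,2].max())
    m=ok&(P[...,2]>.06)&(P[...,1]<.04)&(P[...,1]>-.05)
    print(n,"grip",m.sum(),cv2.minAreaRect((P[m][:,:2]*1000).astype(np.float32)),P[m].max(0).round(4))
    # wood hue plate & collar
    y=roi&(h>17)&(h<32)&(s>150); y=[b for b in blobs(y,30)]
    for st,ce,mm in y: print(n,"collar",st,ce.round(1), cv2.minAreaRect(np.argwhere(mm)[:,::-1].astype(np.float32)))
    y=roi&(h>17)&(h<32)&(s>90)
    for st,ce,mm in blobs(y,8): print(n,"yel",st,ce.round(1))
    rd=roi&((h<7)|(h>172))&(s>140)
    for st,ce,mm in blobs(rd,3):
        q=np.argwhere(mm)[:,::-1]; w=s[mm]; print(n,"red",st,ce.round(2),np.average(q,axis=0,weights=w).round(2))
```

```text
S green ((657.8309936523438, -35.3021240234375), (237.1461944580078, 473.8177490234375), 36.4527702331543) [0.006 0.009 0.046]
S plate 807 ((521.0281372070312, -232.6451416015625), (113.04918670654297, 72.61903381347656), 84.16680145263672) [ 0.524  -0.2387  0.1189]
S rim 97 ((589.5389404296875, 131.81985473632812), 33.11269760131836) [0.5894 0.13   0.1127] 0.11843105625738148
S grip 121 ((586.1840209960938, 15.256401062011719), (23.267471313476562, 26.185047149658203), 87.53840637207031) [0.599  0.0269 0.1129]
S collar [226 260  17  14 134] [234.1 267.2] ((234.03079223632812, 266.74615478515625), (12.651541709899902, 16.248550415039062), 82.87498474121094)
S yel [302 216   9   4  20] [305.7 217.5]
S yel [226 260  17  14 143] [234.2 267. ]
S red [306 230   4   6  17] [307.53 232.35] [307.53 232.35]
S red [229 247   7  20  91] [232.26 256.18] [232.27 256.2 ]
T green ((584.6624145507812, 65.95673370361328), (253.593994140625, 93.96013641357422), 87.84815979003906) [0.009 0.013 0.05 ]
T plate 1009 ((520.3919677734375, -227.72509765625), (110.85753631591797, 71.34392547607422), 84.72125244140625) [ 0.5187 -0.227   0.1202]
T rim 129 ((587.6090698242188, 135.66485595703125), 31.116762161254883) [0.5876 0.1368 0.1157] 0.12227753548435327
T grip 93 ((584.115966796875, 19.963966369628906), (19.25849151611328, 25.869298934936523), 82.3825454711914) [0.5975 0.0309 0.1172]
T yel [348 202  17  17 160] [354.9 211.4]
T red [356 202   9  10  44] [359.98 205.59] [359.88 205.65]
```

```bash
cat >> h.py <<'E'
def rel(P,yaw,s=None):
    "tool-axis shift from the measured pose to TCP target P, and turn about tool z to yaw"
    s=s or r.get_state(); a=np.radians(s["eef_rot"][2]); d=np.array(P)-s["tcp_pos"]
    return np.round([d[0]*np.cos(a)+d[1]*np.sin(a), d[0]*np.sin(a)-d[1]*np.cos(a), -d[2], s["eef_rot"][2]-yaw],4)
E
python3 - <<'E'
from h import *
S,T=grab("scene"),grab("top")
print("collar tri",tri(S,(234.1,266.8),T,(356.1,210.4)),onz(S,234.1,266.8,.126),onz(T,356.1,210.4,.126))
print("tip tri",tri(S,(231.3,249),T,(361.6,204.6)),onz(S,231.3,249,.207),onz(T,361.6,204.6,.207))
for n,c,uv in(("S",S,(328,110)),("T",T,(75,230))): print("flask",onz(c,*uv,.207))
print(rel((.59,.13,.30),-2), rel((.521,-.230,.24),-2))
E
```

```text
collar tri (array([ 0.5207489 , -0.23023786,  0.11858411]), np.float64(0.002425015774385915)) [ 0.52305224 -0.23502264  0.126     ] [ 0.52033229 -0.22802759  0.126     ]
tip tri (array([ 0.52025174, -0.2294403 ,  0.19934271]), np.float64(8.299539752429461e-05)) [ 0.52393916 -0.2339647   0.207     ] [ 0.51874184 -0.22788471  0.207     ]
flask [0.52633794 0.4673133  0.207     ]
flask [0.52644328 0.47860259 0.207     ]
[  0.5195   0.3666  -0.0736 -16.2651] [ 5.66800e-01  7.30000e-01 -1.36000e-02 -1.62651e+01]
```

```bash
python3 drive.py '[[0,0,-0.04,0,0,0],[0,0,-0.08,0,0,0],[0.35,0.296,-0.084,0,0,-16.3],[0.35,0.296,-0.084,0,0,-16.3],[0.35,0.296,-0.084,0,0,-16.3],[0.35,0.296,-0.084,0,0,-16.3],[0.35,0.296,-0.084,0,0,-16.3],[0.35,0.296,-0.084,0,0,-16.3],[0.35,0.296,-0.084,0,0,-16.3],[0.35,0.296,-0.084,0,0,-16.3],[0.35,0.296,-0.084,0,0,-16.3],[0.35,0.296,-0.084,0,0,-16.3]]' 0.06 15; python3 -c "
from h import *
print(r.get_state()['tcp_pos'],r.get_state()['eef_rot'],rel((.521,-.231,.27),-2))"
```

```text
time_s: 1.4
tcp_pos: [0.4299, 0.2839, 0.3107]
eef_rot: [-179.9, -0.0, -1.9]
contact_force: [1.0, 0.6, 0.1]
gripper_width: 0.0599
gripper_force: 0.0
[0.4298742  0.28387753 0.31072224] [-1.79948391e+02 -3.48747107e-02 -1.93957595e+00] [0.1085 0.5115 0.0407 0.0604]
```

```bash
python3 drive.py '[[0.1,0.48,0.03,0,0,0],[0.1,0.48,0.03,0,0,0],[0.1,0.48,0.03,0,0,0],[0.1,0.48,0.03,0,0,0],[0.1,0.48,0.03,0,0,0],[0.1,0.48,0.03,0,0,0],[0.1,0.48,0.03,0,0,0],[0.1,0.48,0.03,0,0,0],[0.1,0.48,0.03,0,0,0],[0.1,0.48,0.03,0,0,0],[0.1,0.48,0.03,0,0,0],[0.1,0.48,0.03,0,0,0]]';python3 drive.py '[[0,0,0,0,0,0],[0,0,0,0,0,0]]'; python3 -c "
from h import *
print(rel((.521,-.231,.27),-2),rel((.521,-.231,.158),-2))
S,T=grab('scene'),grab('top')
a=np.vstack([cv2.resize(c['frame'][v:v+100,u:u+200],(600,300),interpolation=cv2.INTER_CUBIC) for c,u,v in((S,135,180),(T,255,150))])
cv2.imwrite('pics/c2.png',a[:,:,::-1])"
```

```text
time_s: 2.4
tcp_pos: [0.5127, -0.2002, 0.2801]
eef_rot: [180.0, -0.0, -2.0]
contact_force: [0.4, -0.1, -0.2]
gripper_width: 0.0598
gripper_force: 0.0
time_s: 2.57
tcp_pos: [0.5125, -0.1991, 0.2795]
eef_rot: [180.0, 0.1, -2.2]
contact_force: [-0.7, 0.3, 0.2]
gripper_width: 0.0599
gripper_force: 0.0
[ 0.0097  0.0315  0.0095 -0.1726] [ 0.0097  0.0315  0.1215 -0.1726]
```

View pics/c2.png

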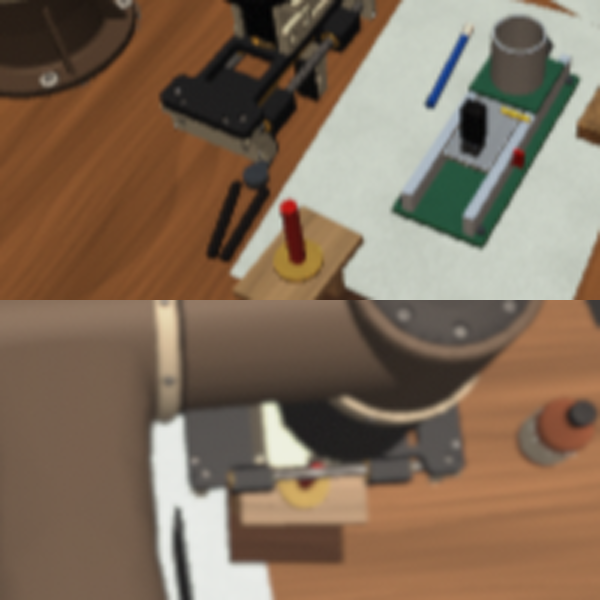

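The picture shows the open fingers above and just left of the handle (scene tip ~(231,249)), nothing touched. Now I'll centre, descend and grip.

```bash
python3 drive.py '[[0.0097,0.0315,0,0,0,0],[0.0097,0.0315,0,0,0,0],[0.0097,0.0315,0.04,0,0,0],[0.0097,0.0315,0.08,0,0,0],[0.0097,0.0315,0.1,0,0,0],[0.0097,0.0315,0.121,0,0,0],[0.0097,0.0315,0.121,0,0,0],[0.0097,0.0315,0.121,0,0,0]]' 0.06
python3 drive.py '[[0,0,0,0,0,0],[0,0,0,0,0,0],[0,0,0,0,0,0],[0,0,0,0,0,0],[0,0,0,0,0,0],[0,0,0,0,0,0]]' 0.0 12
```

```text
time_s: 3.33
tcp_pos: [0.5213, -0.2281, 0.1592]
eef_rot: [180.0, 0.1, -1.9]
contact_force: [0.1, -0.1, 0.9]
gripper_width: 0.06
gripper_force: 0.0
time_s: 3.83
tcp_pos: [0.5216, -0.2293, 0.1596]
eef_rot: [180.0, -0.0, -2.0]
contact_force: [0.1, -0.5, -0.1]
gripper_width: 0.0257
gripper_force: 0.0
```

```bash
python3 drive.py '[[0,0,0,0,0,0],[0,0,0,0,0,0],[0,0,0,0,0,0],[0,0,0,0,0,0],[0,0,0,0,0,0],[0,0,0,0,0,0]]' 0.0 25
python3 - <<'E'
from h import *
S=grab("scene")
a=cv2.resize(S["frame"][200:300,180:300],(720,600),interpolation=cv2.INTER_CUBIC)
cv2.imwrite("pics/g3.png",a[:,:,::-1])
E
```

```text
time_s: 4.33
tcp_pos: [0.5213, -0.2292, 0.159]
eef_rot: [-180.0, 0.0, -2.0]
contact_force: [1.1, -0.2, -1.2]
gripper_width: 0.0152
gripper_force: 25.0
```

View pics/g3.png

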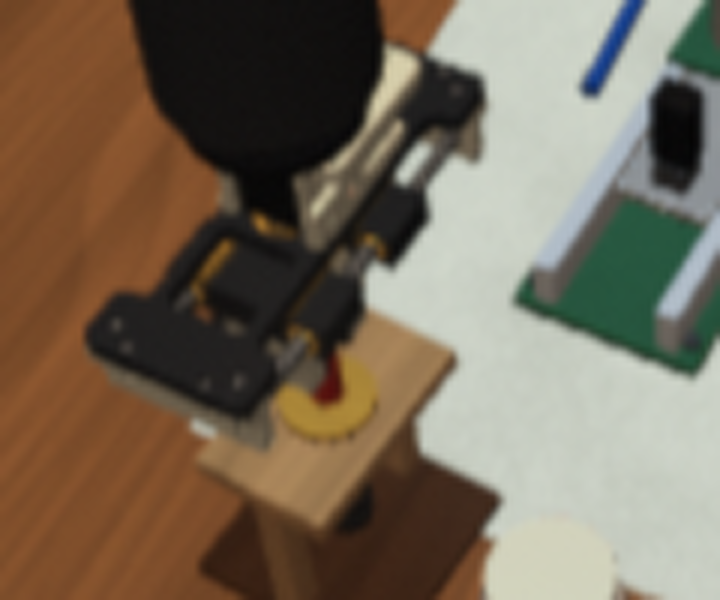

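The grasp is good: the pads hold the handle at about scene (235,263) and the collar still lies flat on the plate. Lift next.

```bash
python3 drive.py '[[0,0,-0.01,0,0,0],[0,0,-0.03,0,0,0],[0,0,-0.055,0,0,0],[0,0,-0.085,0,0,0],[0,0,-0.11,0,0,0],[0,0,-0.135,0,0,0],[0,0,-0.14,0,0,0],[0,0,-0.14,0,0,0]]'
python3 - <<'E'
from h import *
print(rel((.5885,.134,.299),-2))
S=grab("scene"); h,s,v=[S["hsv"][...,i].astype(int) for i in range(3)]
for st,ce,m in blobs((h>17)&(h<32)&(s>140)&(np.arange(560)[None]<290)&(np.arange(560)[None]>190),20): print(st,ce)
print(proj(S,np.array([.5213,-.2292,.265])))
E
```

```text
time_s: 5.05
tcp_pos: [0.5224, -0.2295, 0.3022]
eef_rot: [180.0, -0.3, -2.0]
contact_force: [0.3, -0.8, -1.9]
gripper_width: 0.0159
gripper_force: 25.0
[ 0.0537 -0.3655  0.0032  0.0403]
[220 227  18  15 144] [228.72222222 234.875     ]
[228.76907412 233.31783316]
```

```bash
python3 drive.py '[[0.003,-0.02,0,0,0,0],[0.008,-0.055,0,0,0,0],[0.013,-0.09,0,0,0,0],[0.018,-0.125,0,0,0,0],[0.023,-0.16,0,0,0,0],[0.028,-0.195,0,0,0,0],[0.033,-0.23,0,0,0,0],[0.038,-0.265,0,0,0,0],[0.043,-0.3,0,0,0,0],[0.048,-0.335,0,0,0,0],[0.052,-0.355,0,0,0,0],[0.053,-0.366,0,0,0,0]]'
python3 drive.py '[[0,0,0,0,0,0],[0,0,0,0,0,0]]'
python3 - <<'E'
from h import *
print(rel((.588,.135,.19),-2))
S,T=grab("scene"),grab("top")
a=cv2.resize(S["frame"][120:270,230:380],(600,600),interpolation=cv2.INTER_CUBIC)
cv2.imwrite("pics/g4.png",a[:,:,::-1])
b=r.get_state()["tcp_pos"]; print(proj(S,b-[0,0,.137]),proj(S,b+[0,0,-.035]))
E
```

```text
time_s: 6.1
tcp_pos: [0.5866, 0.1373, 0.297]
eef_rot: [179.9, 0.2, -1.8]
contact_force: [0.2, -0.2, -1.0]
gripper_width: 0.0156
gripper_force: 25.0
time_s: 6.27
tcp_pos: [0.5864, 0.1347, 0.2979]
eef_rot: [179.9, 0.1, -1.9]
contact_force: [-0.5, -1.0, -1.0]
gripper_width: 0.016
gripper_force: 25.0
[ 0.0016 -0.0003  0.1079  0.0802]
[307.77207323 179.95871208] [308.98130058 155.24620281]
```

View pics/g4.png

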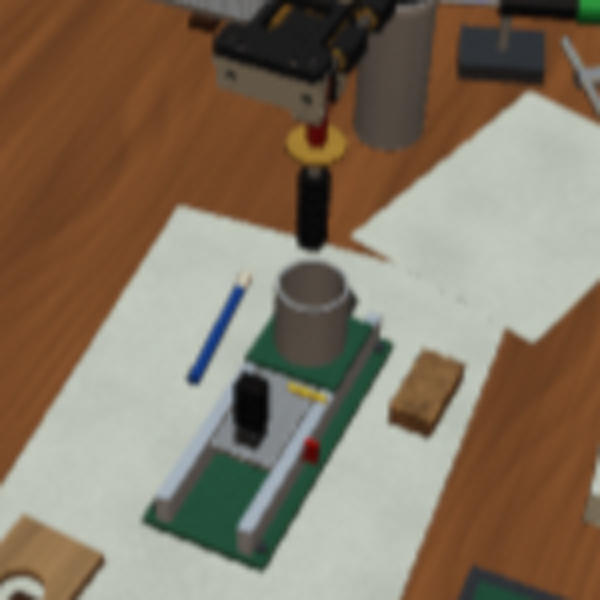

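Brush tip is at scene (308,182), directly above the cup's mouth centre (308,192), and clear of everything. Go down.

```bash
python3 drive.py '[[0.0015,0,0.01,0,0,0],[0.0015,0,0.03,0,0,0],[0.0015,0,0.05,0,0,0],[0.0015,0,0.07,0,0,0],[0.0015,0,0.09,0,0,0],[0.0015,0,0.105,0,0,0],[0.0015,0,0.112,0,0,0],[0.0015,0,0.113,0,0,0],[0.0015,0,0.113,0,0,0]]'
python3 drive.py '[[0,0,0.001,0,0,0],[0,0,0.002,0,0,0],[0,0,0.003,0,0,0],[0,0,0.003,0,0,0]]'
```

```text
time_s: 7.12
tcp_pos: [0.5886, 0.1341, 0.1862]
eef_rot: [180.0, 0.0, -2.0]
contact_force: [0.3, 0.3, -0.7]
gripper_width: 0.0158
gripper_force: 25.0
time_s: 7.45
tcp_pos: [0.5886, 0.1348, 0.1836]
eef_rot: [-180.0, -0.0, -2.0]
contact_force: [-0.4, 0.5, -0.7]
gripper_width: 0.0153
gripper_force: 25.0
```

```bash
for i in 1 2; do python3 drive.py '[[0,0,0.001,0,0,0],[0,0,0.002,0,0,0],[0,0,0.003,0,0,0],[0,0,0.003,0,0,0]]' | egrep 'tcp|cont'; done
```

```text
tcp_pos: [0.5883, 0.1347, 0.1799]
contact_force: [0.6, 0.1, -0.2]
tcp_pos: [0.5893, 0.1347, 0.1789]
contact_force: [-1.7, -1.4, 9.1]
```

```bash
python3 drive.py '[[0,0,0,0,0,0],[0,0,-0.01,0,0,0],[0,0,-0.03,0,0,0],[0,0,-0.05,0,0,0],[0,0,-0.063,0,0,0],[0,0,-0.065,0,0,0],[0,0,-0.065,0,0,0],[0,0,-0.065,0,0,0]]' | egrep 'tcp|cont'
python3 drive.py '[[0,0,0.01,0,0,0],[0,0,0.03,0,0,0],[0,0,0.05,0,0,0],[0,0,0.06,0,0,0],[0,0,0.062,0,0,0],[0,0,0.064,0,0,0],[0,0,0.0655,0,0,0],[0,0,0.0655,0,0,0]]' | egrep 'tcp|cont|width'
```

```text
tcp_pos: [0.588, 0.1347, 0.2415]
contact_force: [-1.2, 0.6, -1.2]
tcp_pos: [0.5889, 0.1343, 0.178]
contact_force: [-3.2, -1.3, 10.3]
gripper_width: 0.0156
```

```bash
python3 drive.py '[[0,0,-0.01,0,0,0],[0,0,-0.03,0,0,0],[0,0,-0.055,0,0,0],[0,0,-0.085,0,0,0],[0,0,-0.11,0,0,0],[0,0,-0.12,0,0,0],[0,0,-0.12,0,0,0],[0,0,-0.12,0,0,0]]' | egrep 'tcp|cont'
python3 - <<'E'
from h import *
S,T=grab("scene"),grab("top"); b=r.get_state()["tcp_pos"]
h,s,v=[S["hsv"][...,i].astype(int) for i in range(3)]
X=np.arange(560)[None]
for st,ce,m in blobs((h>17)&(h<32)&(s>140)&(X<340)&(X>280),30): print("collar",st,ce,proj(S,b-[0,0,.036]),onz(S,*ce,b[2]-.036)-b)
for n,c in(("S",S),("T",T)):
    P=cloud(c); h,s,v=[c["hsv"][...,i].astype(int) for i in range(3)]
    m=(abs(P[...,2]-.12)<.008)&(P[...,1]<-.15)&(P[...,1]>-.31)&(abs(P[...,0]-.52)<.07)
    l,t,w,hh=cv2.boundingRect(m.astype(np.uint8))
    f=cv2.morphologyEx(m.astype(np.uint8),cv2.MORPH_CLOSE,cv2.getStructuringElement(cv2.MORPH_ELLIPSE,(25,25)))
    print(n,cv2.minAreaRect((P[m][:,:2]*1000).astype(np.float32)))
    g=f.astype(bool)&~m; g=cv2.morphologyEx(g.astype(np.uint8),cv2.MORPH_OPEN,np.ones((3,3)))
    for st,ce,mm in blobs(g,20):
        e=cv2.fitEllipse(cv2.findContours(mm.astype(np.uint8),0,1)[0][0]); print(n,"hole",st,ce,e,onz(c,*e[0],.12))
a=[cv2.resize(S["frame"][225:305,190:290],(400,320),interpolation=cv2.INTER_CUBIC),cv2.resize(T["frame"][170:250,310:410],(400,320),interpolation=cv2.INTER_CUBIC)]
cv2.imwrite("pics/h5.png",np.hstack(a)[:,:,::-1])
E
```

```text
tcp_pos: [0.5882, 0.1348, 0.2963]
contact_force: [0.5, -0.1, -1.2]
collar [302 151  15  11  87] [309.18390805 156.51724138] [309.3594327  156.42275952] [-0.00031341 -0.00062712 -0.036     ]
S ((521.1156005859375, -232.92724609375), (111.43963623046875, 71.89525604248047), 84.56434631347656)
S hole [229 264  12   9  93] [234.34408602 268.04301075] ((234.35598754882812, 268.0386657714844), (8.477307319641113, 11.846616744995117), 77.8552017211914) [ 0.52313902 -0.23502854  0.12      ]
T ((520.3153686523438, -227.8369140625), (111.48085021972656, 71.8620376586914), 85.15000915527344)
T hole [350 205  12  13 127] [355.46456693 211.18897638] ((355.4620056152344, 211.17984008789062), (11.387693405151367, 12.34212875366211), 153.1393280029297) [ 0.51950318 -0.22721893  0.12      ]
```

View pics/h5.png

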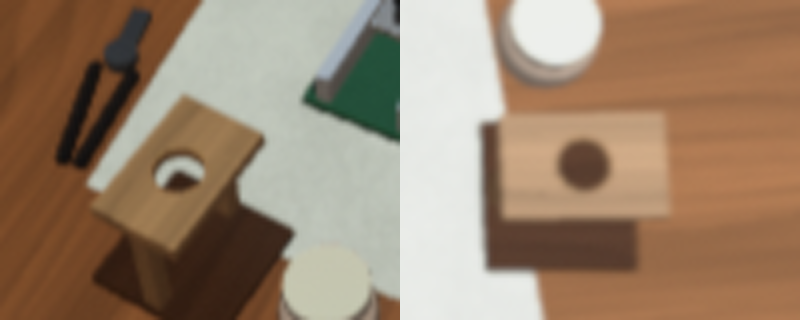

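The empty hole shows at scene (234.4,268) and top (355.5,211.2). Going back over the stand, then I'll compare collar and hole in the same view.

```bash
python3 drive.py '[[-0.003,0.02,0,0,0,0],[-0.008,0.055,0,0,0,0],[-0.013,0.09,0,0,0,0],[-0.018,0.125,0,0,0,0],[-0.023,0.16,0,0,0,0],[-0.028,0.195,0,0,0,0],[-0.033,0.23,0,0,0,0],[-0.038,0.265,0,0,0,0],[-0.043,0.3,0,0,0,0],[-0.048,0.335,0,0,0,0],[-0.053,0.355,0,0,0,0],[-0.0544,0.367,0,0,0,0]]' | egrep 'tcp'
python3 drive.py '[[0,0,0.01,0,0,0],[0,0,0.018,0,0,0],[0,0,0.018,0,0,0],[0,0,0.018,0,0,0]]' | egrep 'tcp'
python3 - <<'E'
from h import *
S=grab("scene"); b=r.get_state()["tcp_pos"]; print(b)
h,s,v=[S["hsv"][...,i].astype(int) for i in range(3)]; X=np.arange(560)[None]
for st,ce,m in blobs((h>17)&(h<32)&(s>140)&(X<290)&(X>190),30):
    p=onz(S,*ce,b[2]-.036); print(st,ce,p,"bias",p-b,"hole true",np.array([.52314,-.23503,.12])-(p-b))
a=cv2.resize(S["frame"][210:310,180:290],(660,600),interpolation=cv2.INTER_CUBIC)
cv2.imwrite("pics/h6.png",a[:,:,::-1]); print(proj(S,b-[0,0,.137]))
E
```

```text
tcp_pos: [0.5199, -0.2323, 0.2949]
tcp_pos: [0.5212, -0.2291, 0.2774]
[ 0.52165659 -0.22924335  0.27819968]
[221 232  17  15 138] [229.33333333 240.6884058 ] [ 0.52301062 -0.23446871  0.24219968] bias [ 0.00135404 -0.00522536 -0.036     ] hole true [ 0.52178596 -0.22980464  0.156     ]
[234.13274849 261.86509029]
```

View pics/h6.png

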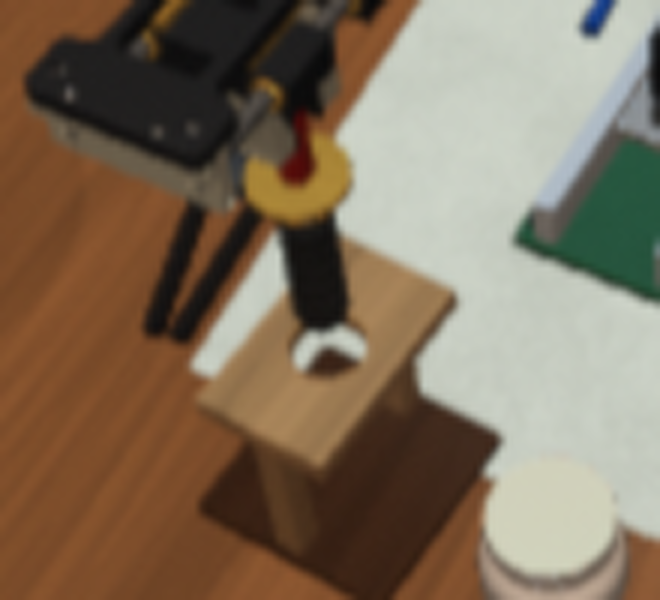

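Brush tip at scene (233.7,263) lines up along the axis with the hole (234.6,268.3), so the fit is within a couple of mm. Lowering while watching the force.

```bash
python3 drive.py '[[0,0.0005,0.01,0,0,0],[0,0.0005,0.02,0,0,0],[0,0.0005,0.03,0,0,0],[0,0.0005,0.035,0,0,0],[0,0.0005,0.035,0,0,0]]' | egrep 'tcp|cont'
python3 drive.py '[[0,0,0.02,0,0,0],[0,0,0.04,0,0,0],[0,0,0.06,0,0,0],[0,0,0.072,0,0,0],[0,0,0.078,0,0,0],[0,0,0.079,0,0,0],[0,0,0.079,0,0,0]]' | egrep 'tcp|cont'
python3 drive.py '[[0,0,0.001,0,0,0],[0,0,0.002,0,0,0],[0,0,0.002,0,0,0]]' | egrep 'tcp|cont'
```

```text
tcp_pos: [0.5206, -0.2303, 0.2417]
contact_force: [-0.7, 0.1, 0.0]
tcp_pos: [0.5218, -0.2309, 0.165]
contact_force: [-0.2, -0.6, -0.2]
tcp_pos: [0.5218, -0.2307, 0.1633]
contact_force: [-0.8, -0.2, -0.6]
```

```bash
for i in 1 2 3; do python3 drive.py '[[0,0,0.001,0,0,0],[0,0,0.0015,0,0,0],[0,0,0.0015,0,0,0]]' | egrep 'tcp|cont'; done
```

```text
tcp_pos: [0.5215, -0.2307, 0.1613]
contact_force: [-0.1, 0.3, -0.9]
tcp_pos: [0.5214, -0.2307, 0.1595]
contact_force: [0.3, -0.1, -0.9]
tcp_pos: [0.5215, -0.2307, 0.1582]
contact_force: [-0.4, 0.0, -1.2]
```

```bash
for i in 1 2; do python3 drive.py '[[0,0,0.0007,0,0,0],[0,0,0.0007,0,0,0],[0,0,0.0007,0,0,0]]' | egrep 'tcp|cont'; done
```

```text
tcp_pos: [0.5216, -0.2308, 0.1581]
contact_force: [-1.8, 0.6, 4.7]
tcp_pos: [0.5216, -0.2308, 0.158]
contact_force: [-3.3, 2.1, 10.0]
```

```bash
python3 drive.py '[[0,0,-0.001,0,0,0],[0,0,-0.001,0,0,0],[0,0,-0.001,0,0,0],[0,0,-0.001,0,0,0],[0,0,-0.001,0,0,0],[0,0,-0.001,0,0,0]]' 0.06 | egrep 'tcp|cont|width'
python3 drive.py '[[0,0,-0.01,0,0,0],[0,0,-0.03,0,0,0],[0,0,-0.055,0,0,0],[0,0,-0.085,0,0,0],[0,0,-0.115,0,0,0],[0,0,-0.115,0,0,0]]' | egrep 'tcp|cont|width'
python3 - <<'E'
from h import *
print(rel((.585,.018,.22),-2))
S=grab("scene"); h,s,v=[S["hsv"][...,i].astype(int) for i in range(3)]; X=np.arange(560)[None]
for st,ce,m in blobs((h>17)&(h<32)&(s>140)&(X<290)&(X>190),30): print(st,ce)
for st,ce,m in blobs(((h<5)|(h>174))&(s>170)&(v>60)&(X<290)&(X>190),10): print(st,ce)
E
```

```text
tcp_pos: [0.5214, -0.2307, 0.1576]
contact_force: [-0.3, -0.3, -0.3]
gripper_width: 0.0499
tcp_pos: [0.5241, -0.2319, 0.2803]
contact_force: [0.9, -0.9, 1.3]
gripper_width: 0.0603
[ 0.0525 -0.2518  0.0603  0.0815]
[226 260  17  14 139] [234.09352518 267.15827338]
[229 247   7  20  82] [232.14634146 256.25609756]
```

Brush is back: collar and handle pixels match the original to 0.1 px. Now to the trap grip, with the fingers closing along the pull.

```bash
python3 drive.py '[[0.008,-0.035,0,0,0,0],[0.016,-0.07,0,0,0,0],[0.024,-0.105,0,0,0,0],[0.032,-0.14,0,0,0,0],[0.04,-0.175,0.02,0,0,0],[0.048,-0.21,0.04,0,0,0],[0.055,-0.24,0.06,0,0,0],[0.055,-0.249,0.07,0,0,0],[0.055,-0.249,0.07,0,0,0],[0.055,-0.249,0.07,0,0,0]]' 0.06 | egrep 'tcp|cont|width'
python3 - <<'E'
from h import *
print(rel((.585,.016,.073),-2))
E
```

```text
tcp_pos: [0.5845, 0.0164, 0.2021]
contact_force: [-0.3, -0.4, 0.5]
gripper_width: 0.0603
[0.0005 0.0004 0.1291 0.1185]
```

```bash
python3 drive.py '[[0.0005,0.0004,0.025,0,0,0],[0.0005,0.0004,0.05,0,0,0],[0.0005,0.0004,0.075,0,0,0],[0.0005,0.0004,0.1,0,0,0],[0.0005,0.0004,0.12,0,0,0],[0.0005,0.0004,0.128,0,0,0],[0.0005,0.0004,0.128,0,0,0],[0.0005,0.0004,0.128,0,0,0]]' 0.06 | egrep 'tcp|cont|width'
python3 drive.py '[[0,0,0,0,0,0],[0,0,0,0,0,0],[0,0,0,0,0,0],[0,0,0,0,0,0],[0,0,0,0,0,0],[0,0,0,0,0,0],[0,0,0,0,0,0]]' 0 25 | egrep 'tcp|cont|width|grip'
```

```text
tcp_pos: [0.5862, 0.0152, 0.0759]
contact_force: [0.3, 0.4, 0.4]
gripper_width: 0.0601
tcp_pos: [0.5856, 0.0164, 0.075]
contact_force: [-1.1, 4.4, 2.6]
gripper_width: 0.0197
gripper_force: 25.0
```

```bash
python3 drive.py '[[0,0,0,0,0,0],[0,0,0,0,0,0],[0,0.004,0,0,0,0],[0,0.01,0,0,0,0],[0,0.016,0,0,0,0],[0,0.022,0,0,0,0],[0,0.028,0,0,0,0],[0,0.034,0,0,0,0],[0,0.038,0,0,0,0],[0,0.038,0,0,0,0],[0,0.038,0,0,0,0]]' 0 45
python3 - <<'E'
from h import *
S,T=grab("scene"),grab("top")
a=cv2.resize(S["frame"][190:260,265:345],(640,560),interpolation=cv2.INTER_CUBIC)
cv2.imwrite("pics/m7.png",a[:,:,::-1])
for n,c,(u0,u1,v0,v1) in(("S",S,(265,345,190,260)),("T",T,(200,300,170,225))):
    h,s,v=[c["hsv"][...,i].astype(int) for i in range(3)]
    roi=np.zeros(h.shape,bool); roi[v0:v1,u0:u1]=1; P=cloud(c)
    for k,m in(("red",((h<10)|(h>170))&(s>90)),("yel",(h>18)&(h<35)&(s>90)&(v>110))):
        for st,ce,mm in blobs(m&roi,3):
            q=np.argwhere(mm)[:,::-1]; w=np.average(q,axis=0,weights=s[mm]); print(n,k,st,w.round(2),onz(c,*w,.048 if k=="yel" else .04).round(4),np.median(P[mm],0).round(4))
E
```

```text
time_s: 18.15
tcp_pos: [0.5845, -0.0212, 0.075]
eef_rot: [-179.9, -0.0, -2.0]
contact_force: [-1.5, 8.6, 3.9]
gripper_width: 0.0198
gripper_force: 45.0
S red [305 229   5   7  24] [307.38 231.96] [0.6341 0.028  0.04  ] [0.6328 0.026  0.0385]
S yel [297 224  10   5  21] [301.06 225.91] [0.6078 0.0367 0.048 ] [0.6076 0.0377 0.0444]
```

View pics/m7.png

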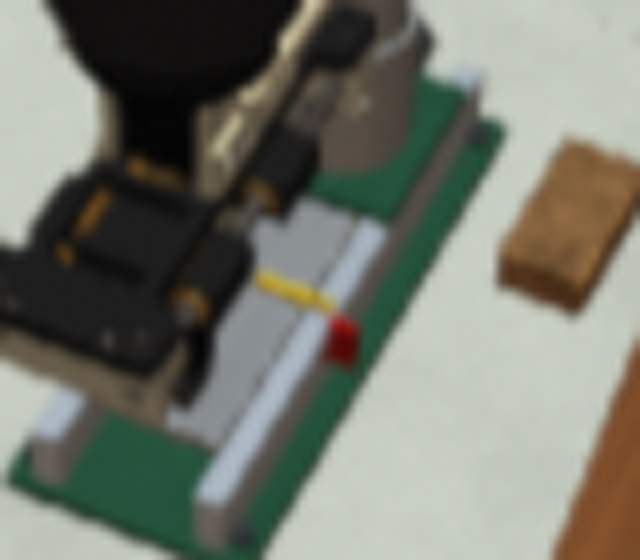

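The view shows the pointer end at scene (306.3,227.8), still short of the red mark, whose top is at about (307.9,230.7). I estimate roughly 6 mm still to go, and I'll refine it with the stored shut pictures, where the top view saw both.

Run:
```python
from h import *
h=np.radians(-2); yh=lambda p:-np.sin(h)*p[0]+np.cos(h)*p[1]
def cen(c,k,box):
    u0,u1,v0,v1=box; f=c["frame"][v0:v1,u0:u1].astype(float); R,G,B=f[...,0],f[...,1],f[...,2]
    w=(R-np.maximum(G,B)-10 if k=="r" else np.minimum(R,G)-B-25).clip(0); v,u=np.indices(w.shape)
    return np.array([(w*u).sum()/w.sum()+u0,(w*v).sum()/w.sum()+v0]),w.sum()
S0,T0=[dict(np.load(f"pics/{n}0.npz")) for n in("scene","top")]
S=grab("scene")
for n,c,bm,bp in(("T0",T0,(248,262,180,192),(233,247,186,206)),("S0",S0,(302,313,227,239),(298,314,212,222)),("S",S,(302,313,228,239),(296,306,221,231))):
    m,a=cen(c,"r",bm); p,b=cen(c,"y",bp)
    M=onz(c,*m,.0495 if n=="T0" else .0403); Pp=onz(c,*p,.048)
    print(n,m.round(2),p.round(2),M.round(4),Pp.round(4),"mark",yh(M)+(0 if n=="T0" else .00175),"ptr",yh(Pp))
    if n=="T0": print(np.array(c["frame"][182:191,249:262]).tolist()[2:7:2])
print(rel(r.get_state()["tcp_pos"],-2), "ptr by tcp",yh(r.get_state()["tcp_pos"])+.06)
```

```text
T0 [254.8  185.91] [238.82 196.01] [0.6333 0.033  0.0495] [0.609  0.0807 0.048 ] mark 0.05510415508743454 ptr 0.10189427499724496
[[[225, 227, 223], [225, 227, 223], [225, 227, 223], [224, 225, 221], [225, 219, 214], [227, 200, 193], [227, 189, 182], [226, 209, 202], [226, 224, 219], [227, 229, 225], [227, 230, 226], [227, 229, 225], [227, 229, 225]], [[220, 223, 218], [216, 220, 215], [214, 218, 213], [213, 214, 206], [214, 195, 187], [218, 156, 148], [218, 136, 129], [211, 167, 159], [206, 202, 193], [207, 215, 207], [207, 215, 208], [207, 215, 208], [206, 215, 207]], [[155, 173, 170], [151, 169, 168], [149, 167, 167], [151, 167, 167], [159, 161, 165], [174, 151, 159], [178, 145, 155], [165, 153, 162], [154, 166, 172], [153, 173, 178], [154, 176, 181], [157, 179, 185], [158, 179, 187]]]
S0 [307.27 231.75] [306.15 217.63] [0.6335 0.0285 0.0403] [0.609  0.0767 0.048 ] mark 0.05230244844546199 ptr 0.09787991125279125
S [307.22 231.65] [300.91 225.76] [0.6332 0.0288 0.0403] [0.6071 0.0371 0.048 ] mark 0.05260198322649385 ptr 0.058256952272176116
[ 0.     -0.     -0.      0.0645] ptr by tcp 0.059380814430380055
```

```bash
python3 drive.py '[[0,0.002,0,0,0,0],[0,0.004,0,0,0,0],[0,0.006,0,0,0,0],[0,0.006,0,0,0,0],[0,0.006,0,0,0,0],[0,0.006,0,0,0,0]]'
python3 - <<'E'
from h import *
h=np.radians(-2); yh=lambda p:-np.sin(h)*p[0]+np.cos(h)*p[1]
S=grab("scene"); T=grab("top")
f=np.mean([grab("scene")["frame"].astype(float) for _ in range(3)],0)
def cen(k,box):
    u0,u1,v0,v1=box; g=f[v0:v1,u0:u1]; R,G,B=g[...,0],g[...,1],g[...,2]
    w=(R-np.maximum(G,B)-10 if k=="r" else (np.minimum(R,G)-B-25)).clip(0); v,u=np.indices(w.shape)
    return (w*u).sum()/w.sum()+u0,(w*v).sum()/w.sum()+v0
m,p=cen("r",(303,313,228,239)),cen("y",(294,304,221,233)); M,Pp=onz(S,*m,.0403),onz(S,*p,.048)
print(m,p,M,Pp,yh(M)+.00175,yh(Pp),yh(r.get_state()["tcp_pos"])+.06)
# where a level pointer bar would lie: mark centre in S, bar line along hopper x at z .048
ex=np.array([np.cos(h),np.sin(h),0]); ey=np.array([-np.sin(h),np.cos(h),0])
Mc=M+ey*.00175; Mc[2]=.048
a=cv2.resize(S["frame"][210:245,280:325],(800,622),interpolation=cv2.INTER_CUBIC)[:600]
k=800/45
for d in(-.055,0): 
    q=(proj(S,Mc+ex*d)-[280,210]+.5)*k; print(d,q); cv2.circle(a,tuple(int(x) for x in q),3,(0,0,255),-1)
cv2.imwrite("pics/m8.png",a[:,:,::-1])
E
```

```text
time_s: 18.8
tcp_pos: [0.5843, -0.0268, 0.075]
eef_rot: [-179.9, -0.0, -1.9]
contact_force: [-1.8, 9.2, 2.6]
gripper_width: 0.0196
gripper_force: 45.0
(np.float64(307.1195652173913), np.float64(231.58843873517787)) (np.float64(299.9415121255349), np.float64(226.88659058487875)) [0.6327924  0.02886688 0.0403    ] [0.60617632 0.03139902 0.048     ] 0.052683430935640096 0.05253514297162 0.053593671575552684
-0.055 [224.9181394  255.52703684]
0 [496.51567037 359.22917109]
```

View pics/m8.png

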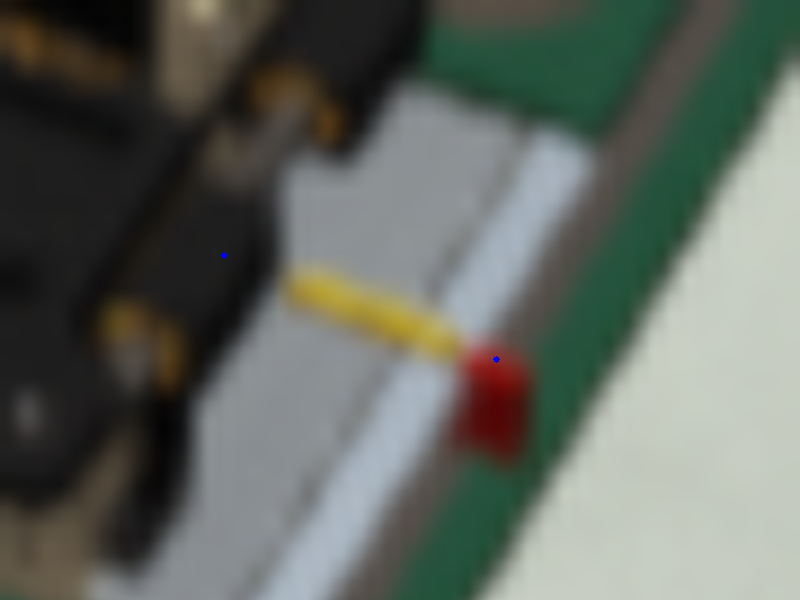

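The bar's line meets the mark near crop (497,365). The red mark's bright top face skews the scene centroid, and the top view says about 1.4 mm more, so I'll add about 1 mm and re-check.

```bash
python3 drive.py '[[0,0.001,0,0,0,0],[0,0.001,0,0,0,0],[0,0.001,0,0,0,0],[0,0.001,0,0,0,0],[0,0.001,0,0,0,0],[0,0.001,0,0,0,0]]'
python3 - <<'E'
from h import *
h=np.radians(-2); ex=np.array([np.cos(h),np.sin(h),0]); ey=np.array([-np.sin(h),np.cos(h),0])
S=grab("scene"); f=np.mean([grab("scene")["frame"].astype(float) for _ in range(4)],0)
R,G,B=f[...,0],f[...,1],f[...,2]
y=(np.minimum(R,G)-B-25).clip(0); y[:, :294]=0; y[:,304:]=0; y[:221]=0; y[234:]=0
v,u=np.indices(y.shape); p=((y*u).sum()/y.sum(),(y*v).sum()/y.sum()); P=onz(S,*p,.048); print("ptr yh",P@ey)
w=(R-np.maximum(G,B)-10).clip(0)[226:242,300:316]
print("red extents (half max): cols",w.max(0).round().astype(int),"rows",w.max(1).round().astype(int))
T0=dict(np.load("pics/top0.npz"))
for yc in(.0515,.0527):
    c=ex*(onz(S,307.1,231.6,.0403)@ex-.0486)+ey*yc
    q=np.array([proj(S,c+ex*a+ey*b+[0,0,z])for a in(.042,.054)for b in(-.0025,.0025)for z in(.026,.05)])
    print(yc,q.min(0),q.max(0))
s=r.get_state(); print(s["time_s"],s["tcp_pos"],s["contact_force"])
E
```

```text
time_s: 19.55
tcp_pos: [0.5843, -0.0278, 0.075]
eef_rot: [-179.9, -0.1, -1.9]
contact_force: [-1.4, 9.4, 3.1]
gripper_width: 0.0201
gripper_force: 45.0
ptr yh 0.05152155943547581
red extents (half max): cols [10 10 11 12 12 20 73 96 90 49  0  0  0  0  0  0] rows [ 0 10 11 42 96 90 65 62 55 30  0  0  0  0  0  0]
0.0515 [304.87565224 228.31897352] [309.13616154 235.34246294]
0.0527 [305.03063333 228.06310971] [309.29101641 235.08480506]
19.8 [ 0.58431371 -0.02778191  0.07501742] [-2.86297414  9.92345015  4.26485933]
```

```bash
python3 drive.py '[[0,0.0004,0,0,0,0],[0,0.0004,0,0,0,0],[0,0.0004,0,0,0,0],[0,0.0004,0,0,0,0],[0,0.0004,0,0,0,0],[0,0.0004,0,0,0,0]]' && python3 -c "
from plant import r
print(r.close_job())"
```

```text
time_s: 20.3
tcp_pos: [0.5843, -0.0281, 0.075]
eef_rot: [-179.9, -0.0, -1.9]
contact_force: [-1.6, 10.4, 3.6]
gripper_width: 0.0194
gripper_force: 45.0
the job is handed in; nothing more can be done
None
```

I handed the job in at 20.3 s: the cup was brushed to the bottom twice, the brush hangs back on its collar, and the slide is still held at the red mark, with the pointer level to about 0.5 mm by my camera measurements.

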